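# Scoop pressed blanks off the press bed for weighing

### The arm

A 6-joint arm with a two-finger parallel gripper is mounted at the origin on the work surface. World frame = base frame: x ahead of the robot, y to its left, z up, the work surface at z = 0. Lengths are in m, angles in rad, forces in N, time in s.
With the tool pointing down it reaches from about 0.35 to 0.875 m from the base axis. Payload 4.2 kg.
Tool frame: the origin (TCP) lies at the very end of the fingers, on their centre line; the grasp point (between the pads) lies 19 mm behind it; z points along the fingers, y is the direction in which the jaws open and shut (so a half turn about z gives the same grasp; the last joint's range is limited). The gripper opens to 85 mm and grips with 20 to 120 N. Pads are 22 mm wide; open, the fingers measure 114 mm over their backs; the gripper's body (76 mm by 85 mm) begins 54 mm behind the grasp point. The pads swing forward as they close: fully open they stand 13 mm farther back than shut.
Start: joints at [-0.941, 0.385, 0.008, 0, -1.194, -0.259], TCP at [0.226, -0.582, 0.231] pointing down, gripper open.
Joint ranges: [-3.14, 3.14], [-1.21, 2.06], [-1.07, 1.41], [-3.16, 2.05], [-2.99, -0.16], [-3.1, 3.1]. Speed limits (rad/s): [2.79, 2.79, 3.14, 3.14, 3.14, 3.14].

### API

Orientations are given as a rotation vector (axis times angle).
In Python, from cell import observe, viewer, job_done gives the robot as it stands. The module is installed in compiled form; this text tells all that it offers.
- The arm moves only by the shell command python3 -m handwheel 'ROWS' [OPENING] [FORCE]. ROWS is JSON, a list of rows, each an object with "xyz": the shift along the tool's x, y, z in mm, a list of three; "turn": the turn about the tool's z in degrees. A call has 1 to 10 rows; each row is the pose to reach, as a shift and turn from the pose measured when the call began, along the tool's axes at that moment; what a row does not reach only later rows make up. A row lasts 1/8 s, in which the tool goes at most 62.5 mm and 10.7 degrees, less where a joint would pass 70% of its speed; a pose out of reach is approached as far as the arm can. A call with a gripper value outside its range is refused whole. OPENING is the closure, from 0 (fully open) to 1 (shut), set as the call begins (- or left out, the last holds). The fingers move at their own pace and stop on an object; FORCE is the grip in N (left out, the last holds). Time passes only in rows, so rows that repeat a pose let the fingers close. It gives the time, the measured TCP pose, the force and the opening at its end, in the units of the state.
- observe(): the state, without advancing time (a new reading comes with each control period).
- viewer.snapshot(name): name is "side" or "top" or "wrist"; returns the picture (400x640x3 uint8, red, green, blue); there is no depth.
- viewer.get_calibration(name): a dict with "mtx" (3x3 intrinsics, pixels), "R" (3x3) and "t" (3): a world point X has camera coordinates R X + t. Camera axes: x right, y down, z forward; pixel columns grow to the right and rows downward; lengths in m; the calibration is good to about 2 mm. The wrist camera is an equidistant fisheye: a pixel r from the principal point sees the ray r / f radians off the axis. A picture is of the moment at which its call begins: read the wrist's pose just before it. get_calibration takes no time and is no camera call; for the wrist camera it gives the pose at the moment of the call.
- job_done(): hands the job in, once; it reports no verdict.
The state is a dict: "time": time; "joint_pos": joint angles; "joint_velocities": joint speeds; "joint_efforts": joint torques, N m; "tcp_pos": TCP position; "tcp_rot": TCP orientation; "force": force on the tool from outside, world axes, zero at the start; "moment": the same for the moment, N m; "gripper_width": finger opening in m.
Only numpy, scipy, OpenCV 4.12 (cv2) and the standard library are available. Lean on these libraries where they do the work, as an engineer would, in place of code of your own. Each camera call takes 0.05 s, during which the arm holds its last target. There are 200 camera calls.

### The job

Take the scoop by its handle, push it along the bed against the stop bar so that both round blanks slide up into it, lift it clear and set it down gently, level, in the middle of the scale's plate with both blanks still inside, then let go. Load the blanks with the scoop alone, never with the gripper's fingers, and leave the square block and the hex bolt by the stop bar where they are.

Things in the scene. Friction and masses are not known exactly. Their poses are not given: they have to be found in the camera images.
- scoop_grip (a point): Middle of the grip of a loose pan scoop's handle, 90 mm above the scoop's underside. x points to the open mouth, y across, z up. The handle is a wooden bar along x above the pan, 18 mm wide, 26 mm tall, reaching 35 mm ahead of this point and 55 mm behind it, where a 12 mm post joins it to the back wall. At the start the scoop (0.35 kg) stands flat on the bed, across from the scale.
- scoop_lip (a point): Middle of the scoop's front edge (mouth), at its underside, 65 mm ahead of the grip point; same axes. Aluminium pan 120 mm long (x), 130 mm wide outside, 124 inside; floor 3 mm thick, thinning over the last 16 mm to a 1.5 mm lip that lies on the bed; side walls 30 mm high, ending 15 mm behind the lip; back wall 40 mm high, 120 mm behind the lip.
- blank_a_center (a point): Centre of a round steel blank lying flat: 40 mm across, 16 mm high, lower rim bevelled (bottom face 20 mm across, bevel rising 5 mm over 10 mm); this point is 8 mm above its underside. About 0.1 kg. Bare smooth metal, slightly oiled, like the scoop and the stop bar. The other round blank lies beside it along the stop bar.
- blank_b_center (a point): Centre of the second round blank, same shape and size, 8 mm above its underside. The two lie side by side in front of the stop bar, centres 44 to 54 mm apart along it and up to 20 mm different in distance from it, so one pass of the scoop, centred between them, takes both.
- stop: Stop bar, fixed: grey steel bar 440 mm long (y), 30 mm thick, 45 mm high, with a clamp foot near each end on its far side. Origin at bed level, at the middle of its front face; that face is plain and upright and lies in the y-z plane of this frame; x points away from the robot, through the bar; the blanks lie on the -x side.
- scale_plate (a point): Centre of the top face of the bench scale's plate, 50 mm above the bed: flat steel plate, 170 by 170 mm, on a fixed blue body of the same outline (180 mm along y). The plate does not move. x, y along its sides, z up.
- square_block: Bystander: steel block 40 x 40 x 16 mm lying flat in front of the stop bar near one end of it; origin at the centre of its underside. Must not be moved.
- hex_bolt: Bystander: steel bolt standing on its hexagonal head (40 mm across corners, 13 mm high), shank 20 mm across, up to 48 mm high in all, in front of the stop bar near its other end; origin at the centre of its underside. Must not be moved.
There are look-alikes about, which are no part of the job. Of the things like the part that bears scoop_grip, leave any that is pink; of the rest the larger one is meant.

How it is judged:
By the outcome, as a careful person would: the job done as asked, in the order asked, and still so for the second after the job is handed in, with the robot touching nothing.
It also fails if it takes over 56 s, if anything falls off the work surface, if the arm or the gripper's body presses on something with over 40 N, if the wrist force passes 120 N, or if a joint passes its speed limit or range.

## Working session

There is one attempt and no reset: what is moved stays moved. The work goes in short steps, Python scripts to look and compute and a shell command to move; the robot and the scene stay as the last step left them, time stands still between calls to the robot, and variables do not carry over. Pictures are saved under pics/ and viewed, about 8 in all and at most 12, crops included, and the job is handed in when it is done.

```bash
mkdir -p pics; python3 - <<'E'
from cell import observe, viewer
import cv2,numpy as np
print(observe())
for n in ("top","side"):
    im=viewer.snapshot(n); cv2.imwrite(f"pics/{n}0.png",im[:,:,::-1]); c=viewer.get_calibration(n)
    print(n,c)
E
```

```text
{'time': 0.0, 'joint_pos': array([-9.41400243e-01,  3.85536188e-01,  6.60693895e-03, -4.99946348e-04,
       -1.19396445e+00, -2.58642649e-01]), 'joint_velocities': array([ 0.00100659, -0.0002175 ,  0.00044464,  0.00052372,  0.00035203,
       -0.00027725]), 'joint_efforts': array([ 6.13780030e-04, -3.92289305e+01,  1.88396412e+01,  4.18592378e+00,
       -4.61705917e-03,  1.13764324e-05]), 'tcp_pos': array([ 0.22627966, -0.58197295,  0.23022633]), 'tcp_rot': array([ 0.57867456, -3.08734596, -0.00328813]), 'force': array([ 0.1776697 , -0.29894263, -1.2325207 ]), 'moment': array([-0.03389076, -0.03363309,  0.06940772]), 'gripper_width': 0.08548743950837831}
top {'mtx': array([[497.93377813,   0.        , 311.16126066],
       [  0.        , 497.93377813, 202.67138997],
       [  0.        ,   0.        ,   1.        ]]), 'R': array([[ 0.02433411, -0.9996318 ,  0.01200466],
       [-0.98919521, -0.02581313, -0.14431394],
       [ 0.14457068, -0.0083632 , -0.98945913]]), 't': array([-0.09952197,  0.47526466,  1.4671095 ])}
side {'mtx': array([[430.33053512,   0.        , 319.75564332],
       [  0.        , 430.33053512, 193.11893545],
       [  0.        ,   0.        ,   1.        ]]), 'R': array([[-0.9934311 , -0.1136893 , -0.01301504],
       [-0.07573142,  0.7384555 , -0.67003599],
       [ 0.08578695, -0.66464894, -0.74221451]]), 't': array([0.43709366, 0.15743388, 0.99681276])}
```

View pics/top0.png

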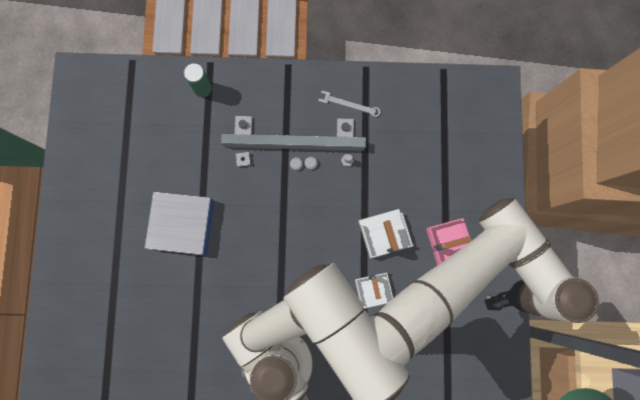

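View pics/side0.png

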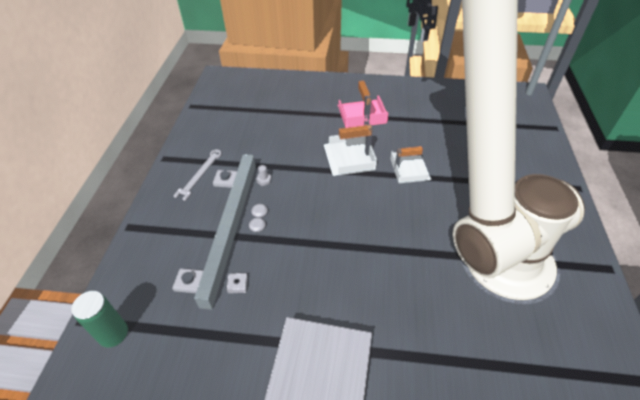

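Top view: three scoops – large grey with its handle near (391,235), small grey (375,290), pink (450,240). The pink one is excluded, and of the two grey ones the larger, at (387,234), is meant. The blanks are at (296,163) and (311,163), the bolt at (348,160), the block at (243,159) and the scale at (180,223). Next I'll confirm in a crop and measure.

```bash
cat > h.py <<'E'
import numpy as np, cv2
from cell import observe, viewer
from scipy.spatial.transform import Rotation as Ro
def ray(c,px):
    K=c["mtx"]; d=c["R"].T@np.linalg.solve(K,[px[0],px[1],1.]); return -c["R"].T@c["t"],d
def onplane(c,px,z):
    o,d=ray(c,px); return o+d*(z-o[2])/d[2]
def proj(c,X):
    p=c["R"]@np.array(X)+c["t"]; p=c["mtx"]@p; return p[:2]/p[2]
E
python3 - <<'E'
from h import *
c=viewer.get_calibration("top"); im=cv2.imread("pics/top0.png")
hsv=cv2.cvtColor(im,cv2.COLOR_BGR2HSV)
def comps(m,x0,y0,x1,y1,z,name,amin=15):
    mm=np.zeros_like(m); mm[y0:y1,x0:x1]=m[y0:y1,x0:x1]
    for k in cv2.findContours(mm,cv2.RETR_EXTERNAL,cv2.CHAIN_APPROX_NONE)[0]:
        if cv2.contourArea(k)<amin: continue
        r=cv2.minAreaRect(k); b=cv2.boxPoints(r)
        P=np.array([onplane(c,p,z)[:2] for p in b])
        print(name,np.round(r[0],1),"ctr",np.round(P.mean(0),4),"sides",np.round(np.linalg.norm(P[1]-P[0]),3),np.round(np.linalg.norm(P[2]-P[1]),3),"ang",np.round(np.degrees(np.arctan2(*(P[1]-P[0])[::-1])),1),np.round(np.degrees(np.arctan2(*(P[2]-P[1])[::-1])),1))
br=cv2.inRange(hsv,(5,110,60),(22,255,255))
comps(br,350,200,425,310,.103,"handle")
gr=cv2.inRange(hsv,(0,0,125),(180,60,255))
comps(gr,355,205,415,260,.03,"scoop")
comps(gr,140,185,220,260,.05,"scale")
comps(gr,285,150,322,175,.016,"blank")
comps(cv2.inRange(hsv,(0,0,95),(180,60,255)),285,152,322,175,.016,"blank95")
comps(cv2.inRange(hsv,(0,0,85),(180,70,255)),215,128,372,153,.045,"bar")
comps(gr,230,150,255,170,.016,"block"); comps(gr,338,152,360,170,.03,"bolt")
a=cv2.resize(im[200:310,350:480],None,fx=4,fy=4,interpolation=2)
b=cv2.resize(im[120:180,215:375],None,fx=3.25,fy=3.25,interpolation=2)
w=max(a.shape[1],b.shape[1]); p=lambda q:cv2.copyMakeBorder(q,0,0,0,w-q.shape[1],0)
o=np.vstack([p(a),p(b)]); o=cv2.resize(o,None,fx=.92,fy=.92); print(o.shape); cv2.imwrite("pics/crop1.png",o)
E
```

```text
handle [375.7 288.2] ctr [ 0.2295 -0.2743] sides 0.009 0.052 ang -76.3 -166.9
handle [390.5 235.5] ctr [ 0.3791 -0.3158] sides 0.015 0.083 ang -71.5 -162.7
scoop [384.9 232.7] ctr [ 0.3932 -0.3115] sides 0.139 0.122 ang -72.0 -163.6
scale [176.6 222.8] ctr [0.4056 0.3092] sides 0.172 0.179 ang -2.0 -94.7
blank [310.  162.5] ctr [ 0.6058 -0.081 ] sides 0.031 0.035 ang -88.4 -178.7
blank [295.5 163. ] ctr [ 0.603  -0.0363] sides 0.038 0.033 ang -42.7 -134.1
blank95 [305. 163.] ctr [ 0.6039 -0.0656] sides 0.099 0.07 ang -88.4 -178.8
bar [370.  135.5] ctr [ 0.6887 -0.2624] sides 0.006 0.047 ang -88.4 -179.6
bar [290. 140.] ctr [ 0.6678 -0.0186] sides 0.459 0.076 ang -88.4 -179.5
block [242.3 158.7] ctr [0.6122 0.1284] sides 0.042 0.042 ang -81.9 -171.4
bolt [346.5 159.5] ctr [ 0.6151 -0.1927] sides 0.034 0.035 ang -88.4 -179.3
(584, 478, 3)
```

View pics/crop1.png

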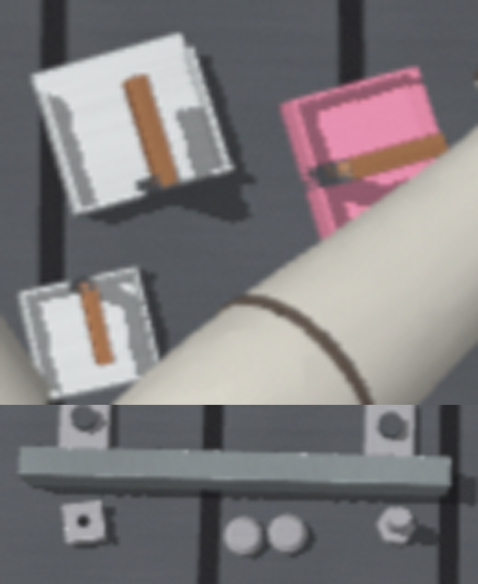

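The crop confirms it: the large grey scoop (4x crop, handle (135,85)–(160,175)) has its post at the lower end and its mouth up and left, heading about 17°. The small one and the pink one are the look-alikes. The handle and the pan give the same grip point, about (0.389, -0.313). I'll move above it and measure with the wrist camera.

```bash
python3 -m handwheel '[{"xyz":[-25,19,0],"turn":0},{"xyz":[-70,54,0],"turn":1},{"xyz":[-120,93,0],"turn":2},{"xyz":[-165,128,0],"turn":3},{"xyz":[-205,159,0],"turn":4},{"xyz":[-235,182,0],"turn":4},{"xyz":[-248,192,0],"turn":4},{"xyz":[-248,192,0],"turn":4},{"xyz":[-248,192,0],"turn":4}]' 0 60
python3 - <<'E'
from h import *
s=observe(); print(s["tcp_pos"],s["tcp_rot"],s["force"],s["time"])
c=viewer.get_calibration("wrist"); im=viewer.snapshot("wrist"); cv2.imwrite("pics/w1.png",im[:,:,::-1]); print(c, -c["R"].T@c["t"])
im=viewer.snapshot("top"); cv2.imwrite("pics/top1.png",im[:,:,::-1])
im=viewer.snapshot("side"); cv2.imwrite("pics/side1.png",im[:,:,::-1])
E
```

```text
time: 1.23
tcp_pos: [0.3875, -0.3138, 0.2305]
tcp_rot: [0.469, -3.105, -0.003]
force: [0.4, 0.1, 0.3]
gripper_width: 0.0858
[ 0.3874936  -0.31382125  0.2304635 ] [ 0.46924488 -3.10523477 -0.00330004] [0.35092387 0.06442754 0.27230777] 1.225
{'mtx': array([[309.70691629,   0.        , 320.86568488],
       [  0.        , 309.70691629, 206.4336001 ],
       [  0.        ,   0.        ,   1.        ]]), 'R': array([[-0.2953054 ,  0.95540192,  0.00137529],
       [ 0.90906969,  0.28054114,  0.30804054],
       [ 0.2939167 ,  0.09221627, -0.95137224]]), 't': array([ 0.41339566, -0.30397562,  0.29444877])} [ 0.31186958 -0.3368343   0.37319866]
```

View pics/w1.png

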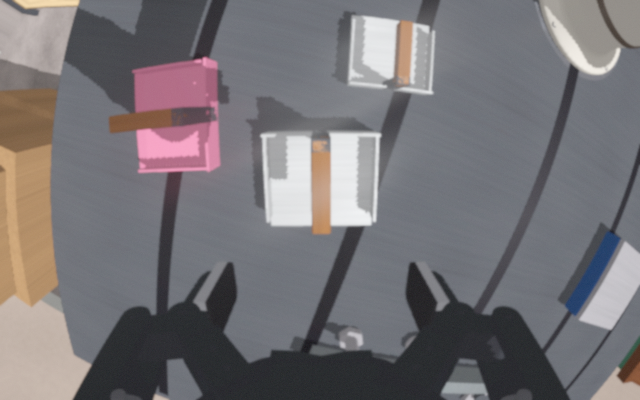

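The wrist view shows the large scoop under the open fingers. Its handle runs from (319,141) to (321,234), and the mouth edge is at row 226 (268–376). I'll measure the handle and lip in it.

```bash
cat >> h.py <<'E'
def wplane(c,px,z):
    px=np.atleast_2d(px).astype(float); v=(px-c["mtx"][:2,2])/c["mtx"][0,0]; r=np.linalg.norm(v,axis=1,keepdims=True)
    d=np.hstack([v/np.maximum(r,1e-9)*np.sin(r),np.cos(r)])@c["R"]; o=-c["R"].T@c["t"]
    return o+d*((z-o[2])/d[:,2])[:,None]
E
python3 - <<'E'
from h import *
c=viewer.get_calibration("wrist"); im=cv2.imread("pics/w1.png"); hsv=cv2.cvtColor(im,cv2.COLOR_BGR2HSV)
m=cv2.inRange(hsv,(5,90,60),(22,255,255)); m[:,:295]=0;m[:,345:]=0;m[:130]=0;m[240:]=0
k=max(cv2.findContours(m,0,1)[0],key=cv2.contourArea); P=wplane(c,k[:,0],.103)[:,:2].astype(np.float32)
r=cv2.minAreaRect(P); print("handle wrist",r, np.round(wplane(c,[[320,234],[320,141]],.103),4))
for p in ([268,226],[376,226]): print("lip",np.round(wplane(c,p,0.0015),4))
for p in ([263,132],[381,132]): print("backwall top",np.round(wplane(c,p,0.04),4))
R=Ro.from_rotvec(observe()["tcp_rot"]).as_matrix(); print(R.round(3)); 
# top picture of everything again: bar edges, blanks by threshold
ct=viewer.get_calibration("top"); im=cv2.imread("pics/top1.png"); g=im.astype(int).sum(2)//3
for x in (265,290,305,325): print(x,g[128:158,x])
print(proj(ct,[.65,0,0.045]),proj(ct,[.64,0,0.0]))
E
```

```text
handle wrist ((0.3595309853553772, -0.32219284772872925), (0.02527782693505287, 0.015020690858364105), 17.159311294555664) [[ 0.4217 -0.3035  0.103 ]
 [ 0.3383 -0.3292  0.103 ]]
lip [[ 0.4725 -0.3589  0.0015]]
lip [[ 0.4311 -0.2244  0.0015]]
backwall top [[ 0.3524 -0.3894  0.04  ]]
backwall top [[ 0.3147 -0.2675  0.04  ]]
[[-0.956 -0.295 -0.001]
 [-0.295  0.956  0.002]
 [ 0.001  0.002 -1.   ]]
265 [ 95  97  97  97  98  95 102 131 139 140 140 140 141 140 142 137 101  81
  79  78  66  60  64  90  96  95  97  97  97  97]
290 [ 94  94  94  94  94  94  96 115 138 144 144 144 144 144 145 145 150 106
  83  78  72  63  64  88  95  97  97  96  97  98]
305 [ 94  93  95  95  95  94  95 101 134 143 144 144 142 143 143 144 140 102
  82  79  77  65  62  66  89  95  98  97  97  98]
325 [ 95  93  95  95  94  95  95  98 126 141 143 144 145 145 145 145 143 136
  99  82  81  73  63  65  89  96  96  96  96  96]
[283.85564854 145.47383419] [284.35972053 152.285205  ]
```

Handle and lip agree with the tool position to within 2–3 mm, and the heading is 17°. I'll descend and grip.

```bash
python3 -m handwheel '[{"xyz":[0,0,25],"turn":0},{"xyz":[0,0,60],"turn":0},{"xyz":[0,0,95],"turn":0},{"xyz":[0,0,125],"turn":0},{"xyz":[0,0,145],"turn":0},{"xyz":[0,0,155],"turn":0},{"xyz":[0,0,159],"turn":0},{"xyz":[0,0,159],"turn":0}]' 0 100
python3 -m handwheel '[{"xyz":[0,0,0],"turn":0},{"xyz":[0,0,0],"turn":0},{"xyz":[0,0,0],"turn":0},{"xyz":[0,0,0],"turn":0},{"xyz":[0,0,0],"turn":0},{"xyz":[0,0,0],"turn":0},{"xyz":[0,0,0],"turn":0},{"xyz":[0,0,0],"turn":0}]' 1 100
python3 - <<'E'
from h import *
c=viewer.get_calibration("top"); im=cv2.imread("pics/top1.png"); g=im.astype(float).mean(2)
Q=[]
for x in range(230,360,3):
    col=g[132:156,x]; i=np.where((col[:-1]>=115)&(col[1:]<115))[0]
    if len(i): r=132+i[0]+(col[i[0]]-115)/(col[i[0]]-col[i[0]+1])+0.0; Q.append(onplane(c,[x,r],.045)[:2])
Q=np.array(Q); 
for _ in range(3):
    p=np.polyfit(Q[:,1],Q[:,0],1); e=np.abs(Q[:,0]-np.polyval(p,Q[:,1])); Q=Q[e<max(.002,np.median(e)*2)]
print("bar face x = %.4f + %.4f y"%(p[1],p[0]),len(Q),"heading deg",np.degrees(np.arctan(-p[0])))
m=(g>118).astype(np.uint8)*255; 
for (x0,x1,n,z) in ((286,303,"A",.016),(303.0,320,"B",.016)):
    s=np.zeros_like(m); s[152:174,int(x0):int(x1)]=m[152:174,int(x0):int(x1)]
    ys,xs=np.nonzero(s); k=np.column_stack([xs,ys]).astype(np.float32); r=cv2.boundingRect(k.astype(np.int32)); print(n,r,len(k),k.mean(0),np.round(onplane(c,k.mean(0),z),4))
hsv=cv2.cvtColor(im,cv2.COLOR_BGR2HSV); s=cv2.inRange(hsv,(0,0,125),(180,60,255)); t=np.zeros_like(s); t[185:260,140:216]=s[185:260,140:216]
k=max(cv2.findContours(t,0,1)[0],key=cv2.contourArea); P=np.array([onplane(c,p,.05)[:2] for p in k[:,0]],np.float32); print("scale",cv2.minAreaRect(P), [np.round(v,3) for v in cv2.boxPoints(cv2.minAreaRect(P))])
E
```

```text
time: 2.38
tcp_pos: [0.3875, -0.314, 0.0719]
tcp_rot: [0.468, -3.106, -0.002]
force: [0.1, 0.5, -0.6]
gripper_width: 0.0853
time: 3.38
tcp_pos: [0.3878, -0.3141, 0.0723]
tcp_rot: [-0.468, 3.106, 0.002]
force: [-0.9, 2.5, 4.6]
gripper_width: 0.0168
bar face x = 0.6537 + -0.0004 y 44 heading deg 0.022449354843376547
A (290, 157, 12, 13) 123 [295.4309  163.04065] [ 0.6029 -0.0361  0.016 ]
B (304, 156, 13, 13) 123 [310.14633 162.187  ] [ 0.6068 -0.0815  0.016 ]
scale ((0.40565037727355957, 0.30840808153152466), (0.17225685715675354, 0.17179857194423676), 85.39823150634766) [array([0.313, 0.229], dtype=float32), array([0.484, 0.216], dtype=float32), array([0.498, 0.387], dtype=float32), array([0.327, 0.401], dtype=float32)]
```

Gripped (16.8 mm). Bar face at x=0.6537, heading 0°; blanks' midpoint is (0.605, -0.059); scale centre (0.4055, 0.308), heading -4.6°. I'll lift slightly, carry to the start of the push, turning 17°, and lower.

```bash
python3 -m handwheel '[{"xyz":[0,0,-6],"turn":0},{"xyz":[0,0,-15],"turn":0},{"xyz":[-15,22,-15],"turn":1},{"xyz":[-45,64,-15],"turn":5},{"xyz":[-80,114,-15],"turn":9},{"xyz":[-112,160,-15],"turn":13},{"xyz":[-136,195,-15],"turn":16},{"xyz":[-150,215,-15],"turn":17.2},{"xyz":[-154,220,-15],"turn":17.2},{"xyz":[-154,220,-15],"turn":17.2}]'
python3 - <<'E'
from h import *
s=observe(); print(Ro.from_rotvec(s["tcp_rot"]).as_matrix().round(4),s["tcp_pos"])
c=viewer.get_calibration("wrist"); im=viewer.snapshot("wrist"); cv2.imwrite("pics/w2.png",im[:,:,::-1]); np.savez("pics/w2.npz",**c)
E
```

```text
time: 4.62
tcp_pos: [0.4698, -0.0586, 0.0876]
tcp_rot: [-0.001, -3.141, -0.002]
force: [-0.6, 0.0, -3.9]
gripper_width: 0.0167
[[-1.0e+00  4.0e-04 -4.0e-04]
 [ 4.0e-04  1.0e+00  1.1e-03]
 [ 4.0e-04  1.1e-03 -1.0e+00]] [ 0.4698162  -0.05855857  0.08760288]
```

View pics/w2.png

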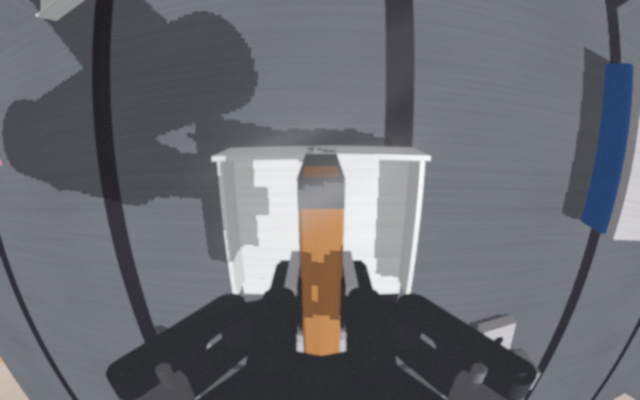

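The scoop hangs level and square behind the fingers, with side walls at columns 228 and 418. I'll lower it to the bed, then start the push.

```bash
python3 -m handwheel '[{"xyz":[0,0,5],"turn":0},{"xyz":[0,0,11],"turn":0},{"xyz":[0,0,14],"turn":0},{"xyz":[0,0,15],"turn":0},{"xyz":[0,0,16],"turn":0},{"xyz":[0,0,16],"turn":0}]'
python3 -m handwheel '[{"xyz":[-5,0,0],"turn":0},{"xyz":[-14,0,0],"turn":0},{"xyz":[-24,0,0],"turn":0},{"xyz":[-34,0,0],"turn":0},{"xyz":[-42,0,0],"turn":0},{"xyz":[-49,0,0],"turn":0},{"xyz":[-56,0,0],"turn":0},{"xyz":[-62,0,0],"turn":0},{"xyz":[-66,0,0],"turn":0},{"xyz":[-66,0,0],"turn":0}]'
```

```text
time: 5.42
tcp_pos: [0.4694, -0.0593, 0.0723]
tcp_rot: [-0.001, -3.141, -0.001]
force: [-2.5, -1.8, 4.9]
gripper_width: 0.0166
time: 6.68
tcp_pos: [0.5361, -0.0593, 0.0724]
tcp_rot: [0.001, 3.141, 0.001]
force: [-2.0, -1.0, 2.5]
gripper_width: 0.017
```

```bash
python3 -m handwheel '[{"xyz":[-3,0,0.3],"turn":0},{"xyz":[-7,0,0.3],"turn":0},{"xyz":[-11,0,0.3],"turn":0},{"xyz":[-15,0,0.3],"turn":0},{"xyz":[-19,0,0.3],"turn":0},{"xyz":[-23,0,0.3],"turn":0},{"xyz":[-27,0,0.3],"turn":0},{"xyz":[-31,0,0.3],"turn":0},{"xyz":[-34,0,0.3],"turn":0},{"xyz":[-34,0,0.3],"turn":0}]'
python3 - <<'E'
from h import *
a=viewer.snapshot("side"); b=viewer.snapshot("top")
a=cv2.resize(a[130:300,170:370],None,fx=3,fy=3,interpolation=2); b=cv2.resize(b[115:220,230:380],None,fx=3,fy=3,interpolation=2)
print(a.shape,b.shape)
o=np.zeros((max(a.shape[0],b.shape[0]),a.shape[1]+b.shape[1],3),np.uint8); o[:a.shape[0],:a.shape[1]]=a;o[:b.shape[0],a.shape[1]:]=b
o=cv2.resize(o,None,fx=.75,fy=.75); cv2.imwrite("pics/push1.png",o[:,:,::-1])
E
```

```text
time: 7.92
tcp_pos: [0.5693, -0.0596, 0.0724]
tcp_rot: [-0.001, -3.14, -0.0]
force: [-4.1, -0.6, 6.4]
gripper_width: 0.0165
(510, 600, 3) (315, 450, 3)
```

View pics/push1.png

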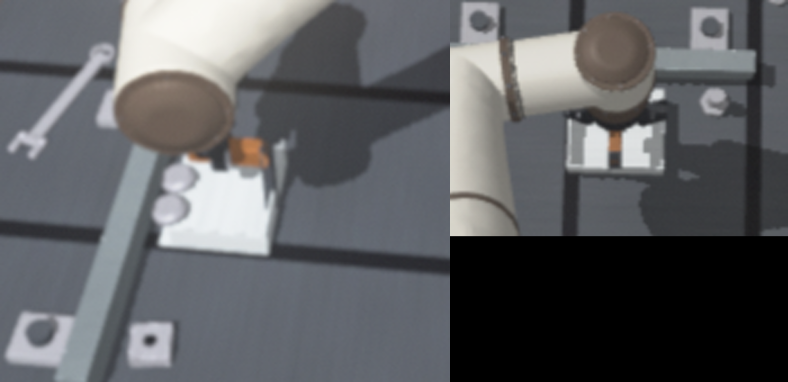

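In the side view both blanks, at (180,178) and (170,210), lie between the bar and the pan and are riding onto its lip. Bolt and block are in place. I'll push the last 19 mm slowly.

```bash
python3 -m handwheel '[{"xyz":[-3,0,0.3],"turn":0},{"xyz":[-6,0,0.3],"turn":0},{"xyz":[-9,0,0.3],"turn":0},{"xyz":[-12,0,0.3],"turn":0},{"xyz":[-14,0,0.3],"turn":0},{"xyz":[-16,0,0.3],"turn":0},{"xyz":[-17,0,0.3],"turn":0},{"xyz":[-17,0,0.3],"turn":0}]'
python3 -m handwheel '[{"xyz":[-1,0,0.2],"turn":0},{"xyz":[-2,0,0.2],"turn":0},{"xyz":[-3,0,0.2],"turn":0},{"xyz":[-3,0,0.2],"turn":0}]'
```

```text
time: 9.02
tcp_pos: [0.5856, -0.0597, 0.0724]
tcp_rot: [-0.001, -3.139, 0.0]
force: [-5.4, -0.0, 6.6]
gripper_width: 0.0165
time: 9.52
tcp_pos: [0.5862, -0.0598, 0.0727]
tcp_rot: [-0.001, -3.134, 0.0]
force: [-8.7, 1.3, 10.0]
gripper_width: 0.0169
```

Contact at x=0.5862: lip offset 0.0676 puts the lip at 0.6538, which is the bar face. I'll check the blanks.

```bash
python3 - <<'E'
from h import *
a=viewer.snapshot("side")
cv2.imwrite("pics/push2.png",cv2.resize(a[160:260,190:320],None,fx=5,fy=5,interpolation=2)[:,:,::-1])
c=viewer.get_calibration("side")
for X in ([.6537,-.0593,.0],[.6337,-.036,.019],[.6337,-.082,.019]): print((proj(c,X)-[190,160])*5)
E
```

```text
[243.83993521 291.93513896]
[266.31155356 307.81003804]
[287.33254812 236.86900876]
```

View pics/push2.png

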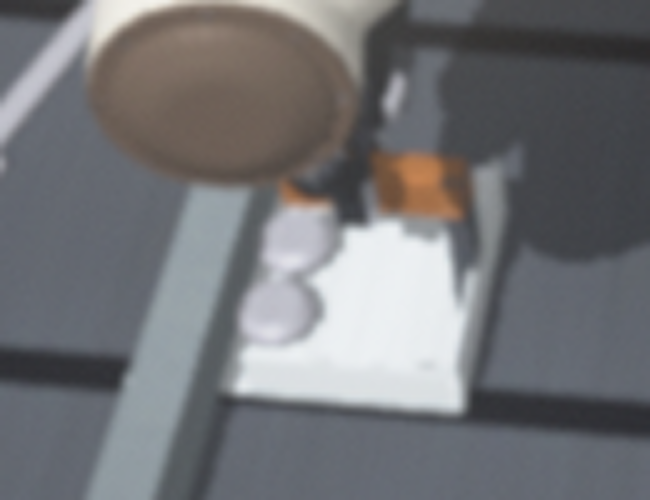

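Both blanks, at (297,237) and (279,307) in the crop, match the predicted fully loaded positions (287,237) and (266,308). I'll ease off the bar and lift gently.

```bash
python3 -m handwheel '[{"xyz":[1,0,0],"turn":0},{"xyz":[1.5,0,-1],"turn":0},{"xyz":[2,0,-3],"turn":0},{"xyz":[2,0,-7],"turn":0},{"xyz":[2,0,-12],"turn":0},{"xyz":[2,0,-18],"turn":0},{"xyz":[2,0,-24],"turn":0},{"xyz":[2,0,-28],"turn":0},{"xyz":[2,0,-30],"turn":0},{"xyz":[2,0,-30],"turn":0}]'
python3 -m handwheel '[{"xyz":[0,0,-3],"turn":0},{"xyz":[0,0,-9],"turn":0},{"xyz":[0,0,-18],"turn":0},{"xyz":[0,0,-29],"turn":0},{"xyz":[0,0,-40],"turn":0},{"xyz":[0,0,-51],"turn":0},{"xyz":[0,0,-60],"turn":0},{"xyz":[0,0,-66],"turn":0},{"xyz":[0,0,-69],"turn":0},{"xyz":[0,0,-70],"turn":0}]'
python3 - <<'E'
from h import *
a=viewer.snapshot("side"); c=viewer.get_calibration("side"); t=observe()["tcp_pos"]; print(t)
p=proj(c,t).astype(int); print(p)
cv2.imwrite("pics/lift.png",cv2.resize(a[p[1]-60:p[1]+60,p[0]-80:p[0]+80],None,fx=4,fy=4,interpolation=2)[:,:,::-1])
E
```

```text
time: 10.82
tcp_pos: [0.5844, -0.0598, 0.1028]
tcp_rot: [-0.001, -3.134, 0.0]
force: [0.4, -1.0, -5.8]
gripper_width: 0.0165
time: 12.08
tcp_pos: [0.5847, -0.0598, 0.1727]
tcp_rot: [-0.002, -3.134, 0.0]
force: [0.3, 0.1, -5.4]
gripper_width: 0.0163
[ 0.58473987 -0.05978795  0.17268395]
[257 172]
```

View pics/lift.png

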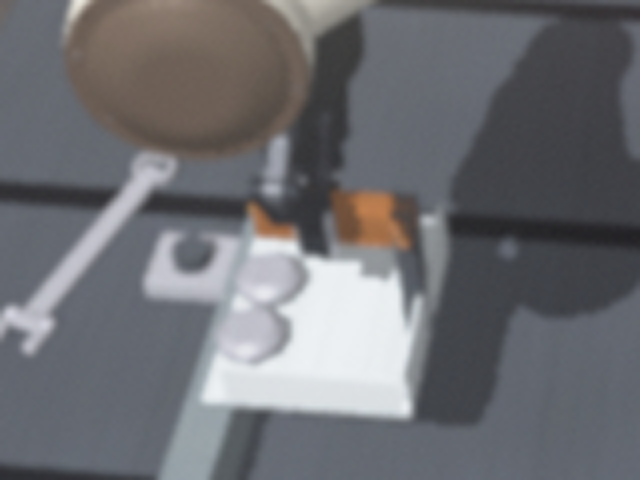

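Both blanks, at (270,280) and (250,333), are in the pan, and the wrist force of 5.4 N matches scoop plus both blanks (0.55 kg). I'll carry it gently to the scale in three legs.

```bash
for i in 1; do :; done
python3 -m handwheel '[{"xyz":[2,4,0],"turn":0},{"xyz":[6,12,0],"turn":0},{"xyz":[12,24,0],"turn":0.3},{"xyz":[21,41,0],"turn":0.6},{"xyz":[31,61,0],"turn":0.9},{"xyz":[40,80,0],"turn":1.2},{"xyz":[49,97,0],"turn":1.5},{"xyz":[55,110,0],"turn":1.5},{"xyz":[59,118,0],"turn":1.5},{"xyz":[62,123,0],"turn":1.5}]'
python3 -m handwheel '[{"xyz":[2,4,0],"turn":0},{"xyz":[6,12,0],"turn":0},{"xyz":[12,24,0],"turn":0.3},{"xyz":[21,41,0],"turn":0.6},{"xyz":[31,61,0],"turn":0.9},{"xyz":[40,80,0],"turn":1.2},{"xyz":[49,97,0],"turn":1.5},{"xyz":[55,110,0],"turn":1.5},{"xyz":[59,118,0],"turn":1.5},{"xyz":[62,123,0],"turn":1.5}]'
python3 - <<'E'
from h import *
s=observe(); R=Ro.from_rotvec(s["tcp_rot"]).as_matrix(); print(R.round(4)); print((R.T@(np.array([.3995,.3085,s["tcp_pos"][2]])-s["tcp_pos"])*1000).round(1), np.degrees(np.arctan2(-R[1,0],-R[0,0])))
E
```

```text
time: 13.38
tcp_pos: [0.5227, 0.0638, 0.1732]
tcp_rot: [-0.042, -3.134, 0.001]
force: [0.2, 0.2, -5.7]
gripper_width: 0.0166
time: 14.62
tcp_pos: [0.4639, 0.1888, 0.1736]
tcp_rot: [-0.083, -3.133, 0.001]
force: [-0.5, 0.5, -4.7]
gripper_width: 0.0168
[[-9.986e-01  5.280e-02 -7.500e-03]
 [ 5.280e-02  9.986e-01 -3.000e-04]
 [ 7.500e-03 -7.000e-04 -1.000e+00]]
[ 70.6 116.2   0.4] -3.0244587895559785
```

```bash
python3 -m handwheel '[{"xyz":[2,3,0],"turn":0},{"xyz":[7,11,0],"turn":0},{"xyz":[14,23,0],"turn":0.3},{"xyz":[24,39,0],"turn":0.6},{"xyz":[35,58,0],"turn":0.9},{"xyz":[46,76,0],"turn":1.2},{"xyz":[56,92,0],"turn":1.6},{"xyz":[63,104,0],"turn":1.6},{"xyz":[68,112,0],"turn":1.6},{"xyz":[71,116,0],"turn":1.6}]'
python3 -m handwheel '[{"xyz":[0,0,0],"turn":0}]'
python3 - <<'E'
from h import *
s=observe(); print(s["tcp_pos"])
c=viewer.get_calibration("wrist"); b=viewer.snapshot("wrist"); np.savez("pics/w3.npz",**c)
a=viewer.snapshot("side"); cs=viewer.get_calibration("side"); p=proj(cs,s["tcp_pos"]).astype(int); print(p)
cv2.imwrite("pics/w3.png",b[:,:,::-1]); 
y0=min(max(p[1]-60,0),240); a=a[y0:y0+160,max(p[0]-100,0):][:,:240]; a=cv2.resize(a,None,fx=1.67,fy=1.67)
b=cv2.resize(b,(400,250)); o=np.zeros((max(a.shape[0],250),400+a.shape[1],3),np.uint8); o[:250,:400]=b;o[:a.shape[0],400:]=a; print(o.shape)
cv2.imwrite("pics/over.png",o[:,:,::-1])
E
```

```text
time: 15.88
tcp_pos: [0.3988, 0.3087, 0.174]
tcp_rot: [-0.126, -3.131, 0.001]
force: [-0.8, -1.8, -6.5]
gripper_width: 0.0167
time: 16.0
tcp_pos: [0.3987, 0.3087, 0.174]
tcp_rot: [-0.126, -3.131, 0.002]
force: [0.0, 0.1, -4.9]
gripper_width: 0.0168
[0.39873775 0.30870857 0.17400442]
[321 340]
(267, 801, 3)
```

View pics/over.png

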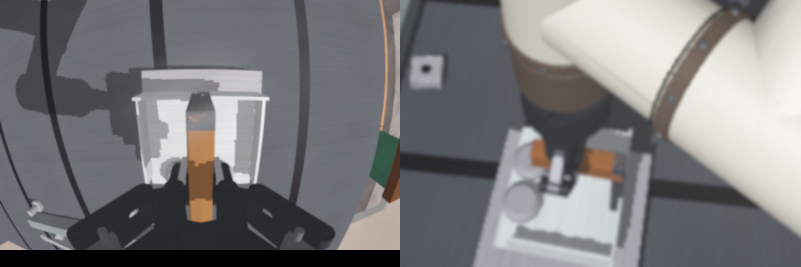

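Both blanks are in the pan (right panel, (527,160) and (522,202)) above the plate. I'll cross-check the plate position with the wrist picture while lowering most of the way.

```bash
python3 -m handwheel '[{"xyz":[0,0,3],"turn":0},{"xyz":[0,0,8],"turn":0},{"xyz":[0,0,14],"turn":0},{"xyz":[0,0,21],"turn":0},{"xyz":[0,0,28],"turn":0},{"xyz":[0,0,34],"turn":0},{"xyz":[0,0,39],"turn":0},{"xyz":[0,0,43],"turn":0},{"xyz":[0,0,45],"turn":0},{"xyz":[0,0,45],"turn":0}]'
python3 - <<'E'
from h import *
c=dict(np.load("pics/w3.npz")); im=cv2.imread("pics/w3.png"); g=im.astype(int).mean(2)
for r in (117,122,126,130):
    d=np.diff(cv2.GaussianBlur(g.astype(np.float32)[r:r+1],(5,1),0)[0]); l=200+np.argmax(d[200:260]); q=380+np.argmin(d[380:450]); A=wplane(c,[[l+.5,r],[q+.5,r]],.05); print(r,l,q,A.round(4).tolist(),np.linalg.norm(A[1]-A[0]).round(4))
for x in (260,320,380):
    d=np.diff(cv2.GaussianBlur(g.astype(np.float32)[:,x:x+1],(1,5),0)[:,0]); r=95+np.argmax(d[95:125]); print(x,r,wplane(c,[x,r+.5],.05).round(4))
s=observe(); print(s["tcp_pos"],s["force"])
E
```

```text
time: 17.35
tcp_pos: [0.3986, 0.3084, 0.129]
tcp_rot: [-0.126, -3.131, 0.002]
force: [0.5, -0.2, -4.8]
gripper_width: 0.0167
117 225 419 [[0.3162, 0.2316, 0.05], [0.3297, 0.4015, 0.05]] 0.1705
122 225 418 [[0.3207, 0.2311, 0.05], [0.3342, 0.4004, 0.05]] 0.1699
126 225 419 [[0.3242, 0.2306, 0.05], [0.3378, 0.4012, 0.05]] 0.1711
130 226 418 [[0.3279, 0.2311, 0.05], [0.3413, 0.4001, 0.05]] 0.1695
260 111 [[0.3155 0.2631 0.05  ]]
320 110 [[0.3198 0.3146 0.05  ]]
380 111 [[0.3238 0.366  0.05  ]]
[0.3985541  0.30839656 0.12897251] [ 0.53964262 -0.17125391 -4.77646046]
```

The wrist view puts the plate at 170 mm wide, centred on (0.405, 0.310), against (0.4055, 0.308) from the top view, so they agree. The pan centre is at (0.4046, 0.308). I'll lower to contact.

```bash
python3 -m handwheel '[{"xyz":[0,1,1],"turn":0},{"xyz":[0,1,2.5],"turn":0},{"xyz":[0,1,4],"turn":0},{"xyz":[0,1,5],"turn":0},{"xyz":[0,1,5.5],"turn":0},{"xyz":[0,1,6],"turn":0},{"xyz":[0,1,6],"turn":0}]'
python3 -m handwheel '[{"xyz":[0,0,0.4],"turn":0},{"xyz":[0,0,0.8],"turn":0},{"xyz":[0,0,0.8],"turn":0}]'
```

```text
time: 18.23
tcp_pos: [0.3987, 0.3095, 0.123]
tcp_rot: [-0.126, -3.132, 0.001]
force: [0.3, -0.2, -5.1]
gripper_width: 0.0165
time: 18.6
tcp_pos: [0.3988, 0.3096, 0.1227]
tcp_rot: [-0.126, -3.132, 0.001]
force: [-1.5, 0.2, -0.8]
gripper_width: 0.0165
```

Force has gone from -5 to -0.8 N, so there is contact. A little more, until it carries the load.

```bash
python3 -m handwheel '[{"xyz":[0,0,0.4],"turn":0},{"xyz":[0,0,0.6],"turn":0},{"xyz":[0,0,0.6],"turn":0}]'
```

```text
time: 18.98
tcp_pos: [0.3989, 0.3096, 0.1226]
tcp_rot: [-0.126, -3.132, 0.0]
force: [-2.5, -1.8, 2.4]
gripper_width: 0.0168
```

```bash
python3 -m handwheel '[{"xyz":[0,0,0],"turn":0},{"xyz":[0,0,0],"turn":0},{"xyz":[0,0,0],"turn":0},{"xyz":[0,0,0],"turn":0},{"xyz":[0,0,0],"turn":0},{"xyz":[0,0,0],"turn":0},{"xyz":[0,0,0],"turn":0},{"xyz":[0,0,0],"turn":0}]' 0
python3 -m handwheel '[{"xyz":[0,0,-5],"turn":0},{"xyz":[0,0,-15],"turn":0},{"xyz":[0,0,-35],"turn":0},{"xyz":[0,0,-60],"turn":0},{"xyz":[0,0,-85],"turn":0},{"xyz":[0,0,-110],"turn":0},{"xyz":[0,0,-130],"turn":0},{"xyz":[0,0,-140],"turn":0},{"xyz":[0,0,-140],"turn":0}]'
python3 -m handwheel '[{"xyz":[10,-20,0],"turn":0},{"xyz":[20,-60,0],"turn":0},{"xyz":[20,-110,0],"turn":0},{"xyz":[20,-160,0],"turn":0},{"xyz":[20,-200,0],"turn":0},{"xyz":[20,-230,0],"turn":0},{"xyz":[20,-240,0],"turn":0},{"xyz":[20,-240,0],"turn":0}]'
python3 - <<'E'
from h import *
a=viewer.snapshot("top"); b=viewer.snapshot("side"); cv2.imwrite("pics/top9.png",a[:,:,::-1])
c=viewer.get_calibration("top")
o=np.hstack([cv2.resize(a[100:280,120:380],(433,300)),cv2.resize(b[150:400,170:470],(360,300))]); cv2.imwrite("pics/end.png",o[:,:,::-1])
hsv=cv2.cvtColor(a,cv2.COLOR_RGB2HSV); m=cv2.inRange(hsv,(5,110,60),(22,255,255)); t=np.zeros_like(m); t[180:270,135:225]=m[180:270,135:225]
k=max(cv2.findContours(t,0,1)[0],key=cv2.contourArea); P=np.array([onplane(c,p,.153)[:2] for p in k[:,0]],np.float32); print("handle",cv2.minAreaRect(P)); print(observe()["force"])
E
```

```text
time: 19.98
tcp_pos: [0.3989, 0.3097, 0.1226]
tcp_rot: [-0.126, -3.132, 0.0]
force: [0.5, 0.5, 0.0]
gripper_width: 0.0852
time: 21.1
tcp_pos: [0.3999, 0.3098, 0.2633]
tcp_rot: [-0.126, -3.133, -0.002]
force: [-0.3, 0.2, -0.7]
gripper_width: 0.0855
time: 22.1
tcp_pos: [0.3606, 0.072, 0.2628]
tcp_rot: [-0.128, -3.133, -0.002]
force: [0.1, 0.2, -0.2]
gripper_width: 0.0854
handle ((0.3936006724834442, 0.3054930567741394), (0.017210591584444046, 0.0786188617348671), 85.7132797241211)
[0.33810798 0.12254249 1.13741042]
```

View pics/end.png

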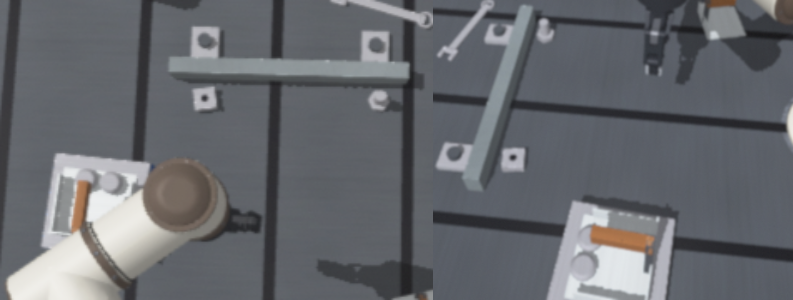

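The scoop stands centred on the plate with both blanks inside (top panel, (87,178) and (112,182)). Block, bolt and bar are where they were, and the gripper is well clear. I'll hand it in.

```bash
python3 -c "
from cell import job_done,observe
print(observe()['time']); job_done()"
```

```text
22.2
the job is handed in; nothing more can be done
```

The job is handed in at 22.2 s. I gripped the larger grey scoop by its handle and pushed it along the bed until its lip met the stop bar. Both blanks slid up into it. I lifted it, carried it slowly to the scale, set it down and let go.

**Last checks**
- **Blanks:** the final top and side pictures show both in the scoop, near the mouth end. Wrist force while carrying was about 5.4 N, which fits the scoop plus two blanks.
- **Position on the plate:** from the arm's release pose, the pan centre is within about 2 mm of the plate centre. The final top picture puts the handle about 3–4 mm from that, and arm cover and mask edges limit the picture. The plate centre itself agreed to about 2 mm between the top and wrist cameras.
- **Block and bolt:** both look unmoved in the final pictures; I did not re-measure them.
- **Arm:** the gripper is open and clear of everything, with no force on it.

**Small disagreements**
- The tool picked up a tilt of about 0.4° when the lip met the bar and kept it while carrying. The scoop looks flat on the plate in the pictures, but I did not measure its level.
- The grip read 16.5–17 mm on the 18 mm handle.

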